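# Take the hand lamp off its charging dock and set it to rake a shoe cast

### The job

Swing the dock's retaining clip outward by its red tab until it is clear of the yellow hand lamp, then lift the lamp out by its handle and stand it upright on the desk in front of the nearest short end of the pink shoe cast that lies by the large screen, less than a hand's width off and not touching it, with its lens pointing straight along the middle of the cast. Then press the lamp's red button down to switch it on. Set the lamp down rather than dropping it, do not touch or shift the brittle cast, and leave the other things on the desk where they are.

Things in the scene. Friction and masses are not known exactly. Their poses are not given: they have to be found in the camera images.
- lamp: yellow and black hand lamp, 104 x 80 x 139 mm high, about 0.6 kg. Origin: centre of its underside; z up; the lens points to -x. Black foot 84 x 80 mm, 30 mm high; yellow housing 56 mm wide, top at z = 79 mm; round lens head 66 mm across, in front. The handle runs along x over the housing, centre line at z = 120 mm, 30 mm of air below it
- lamp_grip (a point): middle of the lamp's handle, on its centre line, at (5, 0, 120) mm of the lamp; the bar is 23 mm wide (along the lamp's y) and 46 mm of it is free to grip, along the lamp's x. None while held
- lamp_lens (a point): centre of the lens face, at (-62, 0, 52) mm of the lamp
- lamp_switch (a joint): push button of 17 mm diameter on top of the front end of the handle: 0 = out (off); it stays where it is pushed; 0.006 m = fully down (on). About 3 N
- switch_top (a point): top centre of the push button, at (-32, 0, 139) mm of the lamp while off; pressed straight down along the lamp's -z
- dock: black charging dock fixed to the desk, 106 x 100 mm, with a 64 mm high grey mast at its rear (+x). Origin: centre of its underside; -x is its front, the way the docked lamp's lens points; the lamp's foot stands on its floor, 12 mm above the desk, inside a rim 10 mm high with 2.5 mm of play
- clip (a joint): swing clip on the dock's +y side: 0 = shut, its lip over the lamp's foot; it grows as the clip swings outward (top toward the dock's +y) and stays where it is left; clear of the lamp from 0.35 rad, stop at 0.85 rad. Its pivot runs along x through (0, 37, 7) mm of the dock; about 1 N at the tab
- clip_tab (a point): inner face of the clip's red thumb tab (the face to push on), 24.5 mm outside the pivot and 95 mm above it when shut, i.e. (0, 61.5, 102) mm of the dock; the tab is 32 mm wide (along x), 4 mm thick, and reaches 12 mm above and 17 mm below this point
- cast_end (a point): middle of the near short edge, at desk height, of the pink plaster cast of a shoe print: a flat rough slab, 354 x 202 mm and 12 mm thick, lying loose on the desk in front of the large screen. x points along the slab's length, away from the robot; y across it; z up
- brush: powder brush, 144 mm long, lying on the dark blotter to the right; leave it
- jar: clear jar with a grey lid, 58 mm across, 98 mm high, standing between the two screens; leave it
- tube: white sample tube with a blue cap, 80 mm long, 17 mm across, lying on the desk by the edge of the blotter; leave it

How it is judged (in metres and radians):
On the way, in this order (a step that is already met when the one before it is completed fails the run):
1. the clip is swung clear of the lamp (value of joint clip above 0.35 rad), for 0.2 s.
2. the lamp is lifted out of the dock by the fingers (z of lamp in the frame of dock above 0.035 m and contact force between the fingers and lamp above 1 N), for 0.2 s.
3. the lamp stands on the desk at the near end of the cast, lens along it, still off and let go (x of lamp_lens in the frame of cast_end between -0.115 and -0.006 m and y of lamp_lens in the frame of cast_end between -0.05 and 0.05 m and x of lamp in the frame of cast_end below -0.06 m and angle between the x axis of lamp and the x axis of cast_end, either way round below 0.3 rad and angle between lamp's own z axis and vertical below 0.06 rad and height (world z) of lamp below 0.005 m and linear speed of lamp below 0.03 m/s and contact force between the fingers and lamp below 0.1 N and value of joint lamp_switch below 0.003 m), for 0.2 s.
At the end, for the whole second after the job is handed in: The lamp stands upright on the desk, lens 6 to 115 mm from the near end of the cast, within 50 mm of the cast's middle line and pointing along it toward the cast within 17 degrees; its button is down (over 4.2 mm), the clip is open (over 0.35 rad), all at rest (x of lamp_lens in the frame of cast_end between -0.115 and -0.006 m and y of lamp_lens in the frame of cast_end between -0.05 and 0.05 m and x of lamp in the frame of cast_end below -0.06 m and angle between the x axis of lamp and the x axis of cast_end, either way round below 0.3 rad and angle between lamp's own z axis and vertical below 0.06 rad and height (world z) of lamp below 0.005 m and linear speed of lamp below 0.03 m/s and value of joint lamp_switch above 0.0042 m and value of joint clip above 0.35 rad); the robot touches nothing.
It fails at once if the lamp or the gripper touches the cast, or the cast is shifted by 10 mm (contact force between any of lamp, the arm, the fingers and cast above 0.5 N or distance of cast_end from where it was at the start of the episode above 0.01 m).
It fails at once if the lamp is tipped by more than 35 degrees (angle between lamp's own z axis and vertical above 0.61 rad).
It fails at once if the lamp is dropped: it touches nothing while more than 15 mm above the desk (contact force between lamp and anything else below 0.01 N and height (world z) of lamp above 0.015 m).
It fails at once if brush, jar or tube is moved by more than 30 mm (distance of any of brush, jar, tube from where it was at the start of the episode above 0.03 m).
It also fails if it takes over 64 s, if anything falls off the work surface, if the arm or the gripper's body presses on something with over 40 N, if the wrist force passes 120 N, or if a joint passes its speed limit or range.

### The arm

A 6-joint arm with a two-finger parallel gripper is mounted at the origin on the work surface; the furniture and walls round the work are solid. World frame = base frame: x ahead of the robot, y to its left, z up, the work surface at z = 0. Lengths are in mm, angles in rad, forces in N, time in s.
With the tool pointing down it reaches from about 350 to 775 mm from the base axis. Payload 7.3 kg.
Tool frame: the origin (TCP) lies at the centre of the arm's flange, where the gripper is bolted on; the fingertips stand 178 mm ahead of it and the grasp point (between the pads) lies 159 mm ahead of it; z points along the fingers, y is the line along which they close (so a half turn about z gives the same grasp; the last joint's range is limited). The gripper opens to 92 mm and grips with 3 to 60 N. Pads are 19 mm wide; open, the fingers measure 130 mm over their backs; the gripper's body (75 mm by 190 mm) begins 47 mm behind the grasp point.
Start: joints at [-1.249, 0.342, 1.524, -0, 1.275, -0.146], TCP at [236.754, -468.589, 404.741] pointing down, gripper open.
Joint ranges: [-2.53, 2.53], [-0.77, 2.02], [0.04, 2.7], [-1, 4.14], [0.28, 2.66], [-3.11, 3.11]. Speed limits (rad/s): [2.57, 2.57, 3.14, 3.14, 3.14, 3.14].

### API

Orientations are given as [roll, pitch, yaw] about the fixed x, y, z axes, in that order (R = Rz(yaw) Ry(pitch) Rx(roll)).
In Python, from plant import * gives the robot as it stands. The module is installed in compiled form; this text tells all that it offers.
- The arm moves only by the shell command python3 -m inch 'ROWS'. ROWS is JSON, a list of rows, each a list of 5 numbers: the shift along the tool's x, y, z in m, then the turn about the tool's z in rad, then the opening, from 0 (shut) to 1 (fully open). In form: [[tx, ty, tz, spin, claw], ...]. A call has 1 to 8 rows; each row is the pose to reach, as a shift and turn from the pose commanded when the call began, along the tool's axes at that moment; what a row does not reach only later rows make up. A row lasts 1/12 s, in which the tool goes at most 41.7 mm and 7.16 degrees, less where a joint would pass 70% of its speed; a pose out of reach is approached as far as the arm can. A call with a gripper value outside its range is refused whole. The fingers move at their own pace and stop on an object; the grip force is fixed at half the most. Time passes only in rows, so rows that repeat a pose let the fingers close. It gives the time, the measured TCP pose, the force, the opening and the grip force at its end, in the units of the state.
- get_obs(): the state, without advancing time (a new reading comes with each control period).
- capture(name): name is "scene" or "top" or "wrist"; returns a dict with "color" (400x640x3 uint8, red, green, blue), "intrinsics" (3x3 intrinsics, pixels), "distortion" ([k1, k2, p1, p2, k3] as OpenCV has them; the pictures are not rectified), "pose" (4x4, takes a point from camera to world coordinates). Camera axes: x right, y down, z forward; pixel columns grow to the right and rows downward; lengths in mm; the calibration is good to about 2 mm. A picture is of the moment at which its call begins. There is no depth.
- close_job(): hands the job in; it is judged then, once.
Trained networks look in a picture, given as the dict that the camera call returned (one of the last four; its "shot" number tells which), for a name from the list of things; names that differ only in an ending like _2 or _b are one class to them, and where a whole thing is asked for, a point or a joint stands for the part that bears it (a point fixed in the world has none). Each returns a list of dicts, best first, with "conf" (0 to 1); they miss things now and then, are a little off and sometimes report something else, mostly with a low value. They report only what shows in the picture. A call takes as long as a camera call.
- look_for(picture, target): "rect" ([centre column, centre row, width, height] in pixels, round what is visible of it).
- trace(picture, target): "pixels" (400x640 bool, what is visible of it) and "rect" ([centre column, centre row, width, height] in pixels, round what is visible of it).
- tip_of(picture, target): "centre" ([column, row] in pixels: a listed point, or the origin of a listed thing).
The state is a dict: "time": time; "joint_positions": joint angles; "dq": joint speeds; "tau": joint torques, N m; "tool_pos": TCP position; "tcp_rot": TCP orientation; "contact_force": force on the tool from outside, world axes, zero at the start; "moment": the same for the moment, N m; "grip_width": finger opening in mm; "finger_force": force on a finger pad.
Only numpy, scipy, OpenCV 4.12 (cv2) and the standard library are available. Lean on these libraries where they do the work, as an engineer would, in place of code of your own. Each camera call takes 0.05 s, during which the arm holds its last target. There are 200 camera calls.

## Working session

There is one attempt and no reset: what is moved stays moved. The work goes in short steps, Python scripts to look and compute and a shell command to move; the robot and the scene stay as the last step left them, time stands still between calls to the robot, and variables do not carry over. Pictures are saved under pics/ and viewed, at most 10 in all, crops included, and the job is handed in when it is done.

```bash
mkdir -p pics; cat > h.py <<'E'
from plant import *
import numpy as np, cv2
from scipy.spatial.transform import Rotation as R
from scipy.optimize import least_squares
def proj(c,P):
    T=np.linalg.inv(c["pose"]); 
    p,_=cv2.projectPoints(np.asarray(P,float).reshape(-1,1,3),cv2.Rodrigues(T[:3,:3])[0],T[:3,3],c["intrinsics"],np.array(c["distortion"]))
    return p.reshape(-1,2)
def ray(c,px):
    u=cv2.undistortPoints(np.array([[px]],float),c["intrinsics"],np.array(c["distortion"])).ravel()
    d=c["pose"][:3,:3]@[u[0],u[1],1]; return c["pose"][:3,3],d/np.linalg.norm(d)
def atz(c,px,z):
    o,d=ray(c,px); return o+d*(z-o[2])/d[2]
def tri(obs):
    A=0;b=0
    for c,px in obs:
        o,d=ray(c,px);M=np.eye(3)-np.outer(d,d);A=A+M;b=b+M@o
    return np.linalg.solve(A,b)
def save(c,n): cv2.imwrite("pics/"+n,c["color"][:,:,::-1])
E
python3 - <<'E'
from h import *
s=get_obs(); print(s["tool_pos"],s["tcp_rot"],s["grip_width"],s["time"])
cs={n:capture(n) for n in("scene","top","wrist")}
ims=[]
for n,c in cs.items():
    save(c,n+"0.png"); print(n,c["pose"][:3,3].round())
    for t in("lamp","lamp_grip","lamp_lens","switch_top","dock","clip_tab","cast_end","brush","jar","tube"):
        r=tip_of(c,t)
        print(n,t,[(np.round(x["centre"],1),round(x["conf"],2)) for x in r[:2]])
E
```

```text
[ 236.71681208 -468.43729783  404.05413873] [-3.14005249e+00 -2.28132791e-04  4.67801473e-01] 91.61060727480329 0.0
scene [-185. -605.  464.]
scene lamp [(array([294.7, 257.9]), 0.63)]
scene lamp_grip [(array([290.6, 214.8]), 0.83), (array([295.1, 240. ]), 0.32)]
scene lamp_lens [(array([321.5, 235.7]), 0.82)]
scene switch_top [(array([305.4, 199.8]), 0.43)]
scene dock [(array([322.6, 237.6]), 0.68), (array([297.6, 266. ]), 0.63)]
scene clip_tab [(array([293.6, 237.2]), 0.63)]
scene cast_end [(array([398.5, 242.1]), 0.61)]
scene brush [(array([424. , 302.9]), 0.56)]
scene jar [(array([230.4, 224.2]), 0.98)]
scene tube [(array([377.5, 281. ]), 0.83), (array([293.7, 257.8]), 0.58)]
top [ 376. -260. 1010.]
top lamp [(array([315.9, 240.8]), 0.8)]
top lamp_grip [(array([310.8, 245.1]), 0.75)]
top lamp_lens [(array([334.9, 225.8]), 0.85)]
top switch_top [(array([328. , 233.8]), 0.51)]
top dock [(array([316.4, 240.3]), 0.75)]
top clip_tab [(array([328.7, 263.6]), 0.57)]
top cast_end [(array([383.2, 159. ]), 0.73)]
top brush [(array([433.7, 248.4]), 0.88)]
top jar [(array([213.8, 204.3]), 0.93), (array([431.8, 247.7]), 0.55)]
top tube [(array([392.6, 233.6]), 0.75)]
wrist [ 301. -436.  384.]
wrist lamp []
wrist lamp_grip []
wrist lamp_lens []
wrist switch_top []
wrist dock []
wrist clip_tab []
wrist cast_end []
wrist brush [(array([423.8,  70.8]), 0.6)]
wrist jar []
wrist tube [(array([359.8,   1.3]), 0.58)]
```

```bash
python3 - <<'E'
from h import *
s=capture("scene");t=capture("top")
save(s,"s.png")
cv2.imwrite("pics/t.png",cv2.resize(t["color"][120:340,180:500,::-1],None,fx=2.5,fy=2.5))
cv2.imwrite("pics/s.png",cv2.resize(s["color"][150:350,180:500,::-1],None,fx=2.5,fy=2.5))
for n,a,b in(("grip",(290.6,214.8),(310.8,245.1)),("lens",(321.5,235.7),(334.9,225.8)),("sw",(305.4,199.8),(328,233.8)),("tab",(293.6,237.2),(328.7,263.6)),("dock",(297.6,266),(316.4,240.3)),("cast",(398.5,242.1),(383.2,159))):
    print(n,tri([(s,a),(t,b)]).round())
for n,px,z in(("grip",(310.8,245.1),132),("lens",(334.9,225.8),64),("sw",(328,233.8),151),("tab",(328.7,263.6),102),("dock",(316.4,240.3),0),("cast",(383.2,159),0),("jar",(213.8,204.3),0),("tube",(392.6,233.6),8),("brush",(433.7,248.4),8)):
    print("top",n,atz(t,px,z).round())
m=trace(t,"cast_end")
for x in m[:1]:
    k=x["pixels"].astype(np.uint8); cn=max(cv2.findContours(k,0,1)[0],key=cv2.contourArea)
    bx=cv2.boxPoints(cv2.minAreaRect(cn)); print("cast",x["conf"],[ (p.round(),atz(t,p,12).round()) for p in bx])
m=trace(t,"cast")if 0 else None
E
```

```text
grip [ 404. -223.  126.]
lens [ 450. -275.   65.]
sw [ 424. -256.  160.]
tab [ 362. -259.  102.]
dock [ 418. -229.  -10.]
cast [ 631. -404.  -15.]
top grip [ 402. -222.  132.]
top lens [ 450. -275.   64.]
top sw [ 426. -259.  151.]
top tab [ 363. -260.  102.]
top dock [ 418. -230.    0.]
top cast [ 626. -400.    0.]
top jar [509.  32.   0.]
top tube [ 435. -418.    8.]
top brush [ 399. -519.    8.]
cast 0.71 [(array([371., 140.], dtype=float32), array([ 673., -369.,   12.])), (array([454.,  44.], dtype=float32), array([ 937., -591.,   12.])), (array([501.,  84.], dtype=float32), array([ 823., -709.,   12.])), (array([418., 181.], dtype=float32), array([ 567., -486.,   12.]))]
```

View pics/t.png

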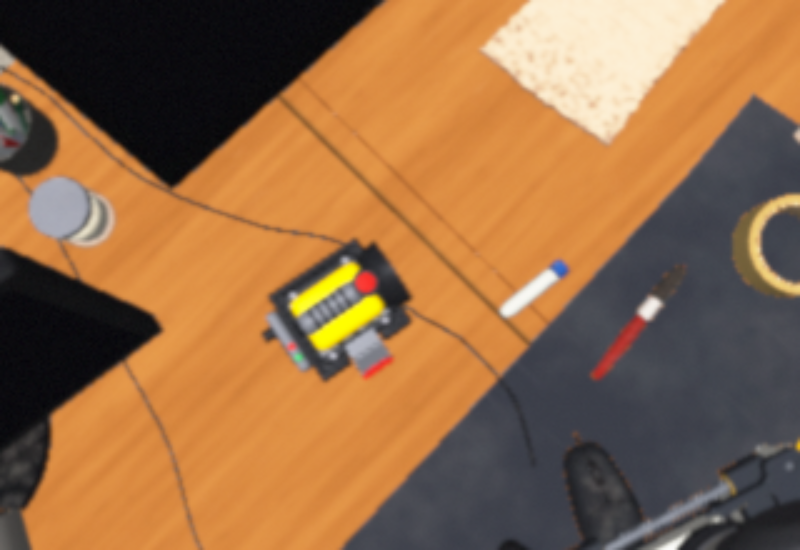

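View pics/s.png

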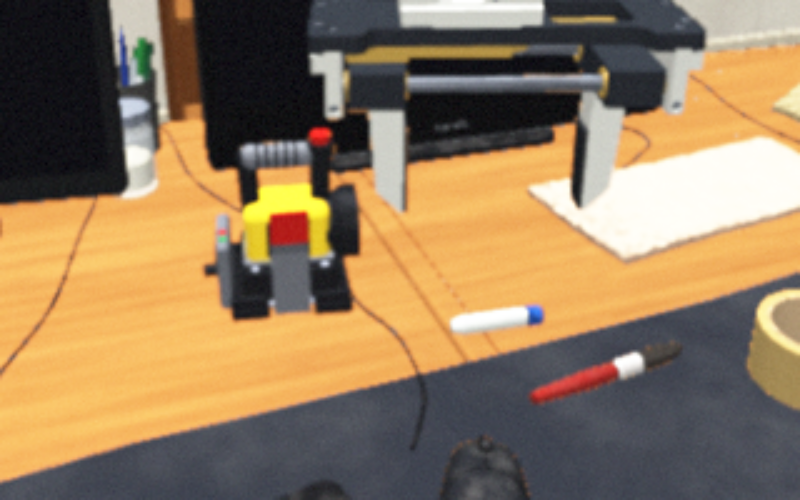

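Top crop: lamp in the dock at about (345,300), red tab at (377,367), and a cream slab with its near edge at (482,50)-(608,143). The slab is only 158 mm wide, not 202, and it isn't pink, so I need to see the whole view.

```bash
python3 - <<'E'
from h import *
s=capture("scene");t=capture("top")
cv2.imwrite("pics/both.png",cv2.resize(np.vstack([t["color"][:240],s["color"][100:340]])[:,:,::-1],None,fx=1.25,fy=1.25))
for n,c in(("s",s),("t",t)):
    print(n,[(np.round(x["centre"],1),round(x["conf"],2)) for x in tip_of(c,"cast_end")],[(np.round(x["rect"]),round(x["conf"],2)) for x in look_for(c,"cast_end")])
L=lambda p:p
obs=[(np.array([5,0,132]),(290.6,214.8),(310.8,245.1)),(np.array([-62,0,64]),(321.5,235.7),(334.9,225.8)),(np.array([-32,0,151]),(305.4,199.8),(328,233.8)),(np.array([0,61.5,102]),(293.6,237.2),(328.7,263.6))]
def res(p):
    Q=np.array([R.from_euler("z",p[2]).apply(o[0])+[p[0],p[1],0] for o in obs])
    return np.r_[(proj(s,Q)-[o[1] for o in obs]).ravel(),(proj(t,Q)-[o[2] for o in obs]).ravel()]
f=least_squares(res,[408,-228,2.3],loss="soft_l1");print(f.x,f.fun.round(1))
E
```

```text
s [(array([395.5, 240.6]), 0.95), (array([321.8, 235.9]), 0.73)] [(array([458., 232., 136.,  46.]), 0.63)]
t [(array([385.7, 160.6]), 0.95)] [(array([435., 114., 128., 125.]), 0.62)]
[ 410.13062722 -225.24466071    2.19756486] [-1.  -3.1 -0.5  1.1  1.1  2.5  1.4  0.6 -0.2 -2.2  0.2  1.4 -3.6 -1.4
  0.4  1. ]
```

View pics/both.png

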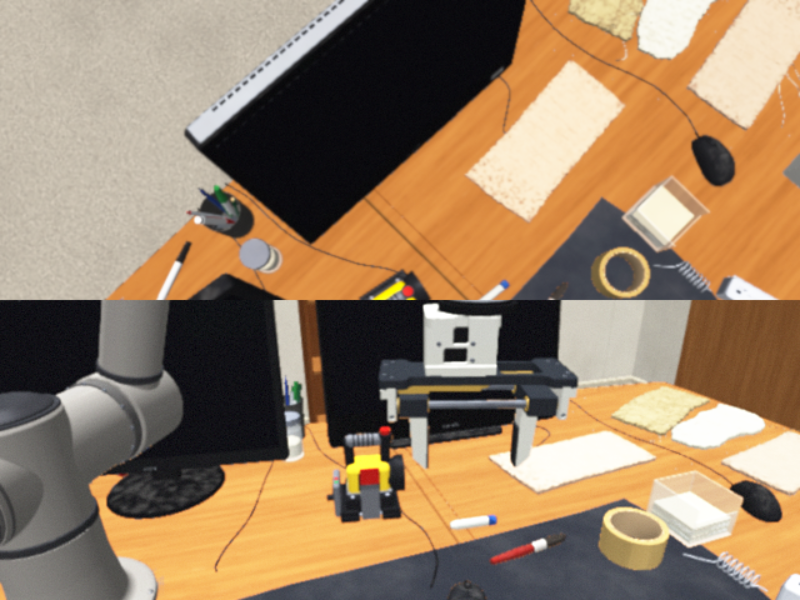

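The slab by the big screen has near corners at about (374,142) and (422,175) full-res, and the far end lies up and right. It's the only one there, so it's the cast. The dock fits at (410,-225) with the lens heading about -54°. Next I move above the clip and take a closer look with the wrist camera.

```bash
python3 -m inch '[[0.035,-0.02,0,-0.04,0],[0.07,-0.04,0,-0.08,0],[0.105,-0.06,0,-0.12,0],[0.14,-0.08,0,-0.16,0],[0.175,-0.1,0,-0.16,0],[0.2,-0.12,0,-0.16,0],[0.22,-0.131,0,-0.16,0],[0.22,-0.131,0,-0.16,0]]'
cat > fit.py <<'E'
from h import *
o=get_obs();print(o["tool_pos"].round(1) if hasattr(o["tool_pos"],"round") else o["tool_pos"],o["tcp_rot"],o["grip_width"],o["time"])
cs=[capture(n) for n in("wrist","top","scene")]
save(cs[0],"w1.png")
pts={"lamp_grip":[5,0,132],"lamp_lens":[-62,0,64],"switch_top":[-32,0,151],"clip_tab":[0,61.5,102],"lamp":[0,0,12],"dock":[0,0,0]}
ob=[]
for c,w in zip(cs,(0.35,1,1)):
    for t,p in pts.items():
        r=tip_of(c,t)
        if r and r[0]["conf"]>.4: ob.append((c,np.array(p,float),r[0]["centre"],w,t))
def res(p):
    return np.concatenate([(proj(c,R.from_euler("z",p[2]).apply(P)+[p[0],p[1],0])[0]-px)*w for c,P,px,w,t in ob])
f=least_squares(res,[410,-225,2.2],loss="soft_l1");print(f.x)
for a,e in zip(ob,f.fun.reshape(-1,2)): print(a[4],np.round(a[2]),e.round(1))
c=cs[0]
print([ (np.round(x["centre"]),x["conf"]) for x in tip_of(c,"clip_tab")])
E
python3 fit.py
```

```text
time: 2.77
tool_pos: [375.4, -249.3, 405.0]
tcp_rot: [-3.141, -0.001, 0.632]
contact_force: [0.6, -0.1, 0.1]
grip_width: 43.0
finger_force: 0.0
[ 375.4 -249.3  405. ] [-3.14146947e+00 -1.32410349e-03  6.31706711e-01] 43.02159873098209 2.7667
[ 408.17491371 -227.52138478    2.19613433]
lamp_grip [316. 157.] [ 0.1 -1.3]
lamp_lens [379. 146.] [ 0.2 -0.2]
switch_top [364. 157.] [-0.5 -0.1]
clip_tab [322. 212.] [-0.2 -0.4]
lamp [322. 137.] [-0.   1.4]
lamp_grip [287. 210.] [2.7 2.4]
lamp_lens [323. 235.] [-1.7  2.4]
switch_top [304. 201.] [3.5 1.9]
clip_tab [295. 240.] [ 0.5 -1.6]
lamp [296. 259.] [-1.4  0.4]
dock [295. 265.] [-0.3 -0.7]
[(array([322., 212.]), 0.61), (array([551.,  79.]), 0.49)]
```

View pics/w1.png

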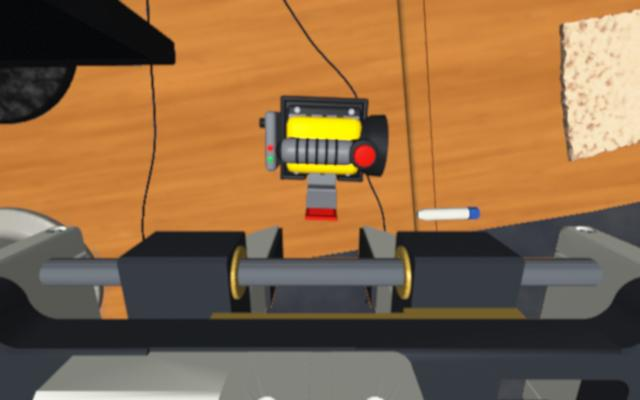

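The fit is good: dock (408,-227.5), yaw 2.196. In the wrist view the tab at (322,212) stands outside the lamp, square to the tool. I'll lower the closed fingers between the housing and the tab.

```bash
python3 -m inch '[[-0.0055,0.0015,0,0,0],[-0.0055,0.0015,0,0,0],[-0.0055,0.0015,0.035,0,0],[-0.0055,0.0015,0.07,0,0],[-0.0055,0.0015,0.1,0,0],[-0.0055,0.0015,0.12,0,0],[-0.0055,0.0015,0.131,0,0],[-0.0055,0.0015,0.131,0,0]]'
```

```text
time: 4.53
tool_pos: [369.8, -256.6, 271.5]
tcp_rot: [-3.137, 0.001, 0.627]
contact_force: [0.3, 0.3, 0.8]
grip_width: 0.8
finger_force: 0.0
```

```bash
python3 -m inch '[[-0.008,0,0,0,0],[-0.016,0,0.002,0,0],[-0.024,0,0.005,0,0],[-0.032,0,0.009,0,0],[-0.04,0,0.014,0,0],[-0.048,0,0.019,0,0],[-0.054,0,0.023,0,0],[-0.054,0,0.023,0,0]]'; python3 - <<'E'
from h import *
w=capture("wrist");t=capture("top")
cv2.imwrite("pics/w2.png",np.hstack([w["color"][80:280,180:520],cv2.resize(t["color"][200:300,260:430],(340,200))])[:,:,::-1])
E
```

```text
time: 5.2
tool_pos: [325.7, -289.2, 249.9]
tcp_rot: [-3.14, 0.0, 0.627]
contact_force: [0.2, -0.8, 0.3]
grip_width: 0.7
finger_force: 0.0
```

View pics/w2.png

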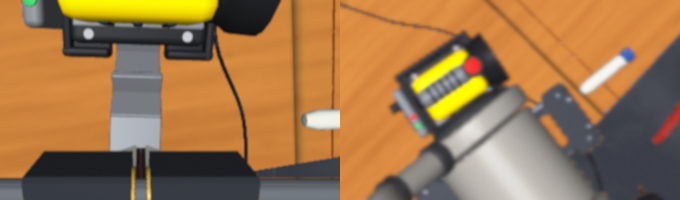

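The clip stands well open, with its arm at (135,100) and extended outward. I'll retreat upward, then turn over the handle.

```bash
python3 -m inch '[[0.003,0,-0.03,0,0],[0.003,0,-0.07,0,0],[0.003,0,-0.11,0,0],[0.003,0,-0.15,0,0],[0.03,0,-0.15,0.12,1],[0.06,-0.003,-0.15,0.24,1],[0.09,-0.006,-0.15,0.36,1],[0.103,-0.0066,-0.15,0.48,1]]'
python3 -m inch '[[0,0,0,0.12,1],[0,0,0,0.24,1],[0,0,0,0.36,1],[0,0,0,0.48,1],[0,0,0,0.6,1],[0,0,0,0.72,1],[0,0,0,0.84,1],[0,0,0,0.96,1]]'
python3 -m inch '[[0,0,0,0.12,1],[0,0,0,0.133,1],[0,0,0,0.133,1],[0,0,0,0.133,1]]'
python3 fit.py; python3 - <<'E'
from h import *
w=capture("wrist")
print([(np.round(x["centre"]),round(x["conf"],2)) for x in tip_of(w,"cast_end")], [atz(w,x["centre"],0).round() for x in tip_of(w,"cast_end")])
t=capture("top");s=capture("scene")
for c in(t,s): print([(np.round(x["centre"]),round(x["conf"],2), atz(c,x["centre"],0).round()) for x in tip_of(c,"cast_end")])
E
```

```text
time: 5.97
tool_pos: [407.8, -220.7, 401.3]
tcp_rot: [3.141, -0.001, 0.144]
contact_force: [0.4, 0.0, 0.3]
grip_width: 22.5
finger_force: 0.0
time: 6.63
tool_pos: [406.4, -222.5, 400.9]
tcp_rot: [3.141, -0.0, -0.817]
contact_force: [-0.2, 0.1, -0.2]
grip_width: 75.5
finger_force: 0.0
time: 6.97
tool_pos: [406.3, -222.6, 400.8]
tcp_rot: [3.142, -0.0, -0.941]
contact_force: [0.2, -1.0, 0.2]
grip_width: 92.1
finger_force: 0.0
[ 406.3 -222.6  400.8] [ 3.14150812e+00 -1.98637449e-04 -9.40887722e-01] 92.09446025200685 6.9667
[ 401.42286554 -232.48329737    2.32236534]
lamp_grip [318. 198.] [4.8 0.5]
lamp_lens [318. 119.] [ 1.4 -0.1]
switch_top [320. 161.] [ 2.6 -0.3]
clip_tab [427. 182.] [-11.4  -1.4]
lamp [320. 167.] [2.9 0.6]
clip_tab [340. 285.] [ -5.2 -19. ]
dock [430. 249.] [-112.8   -1.5]
lamp_grip [288. 213.] [2.6 1.2]
lamp_lens [323. 238.] [-1.9 -0.2]
lamp [294. 257.] [1.2 4.9]
dock [296. 268.] [-0.7 -1.2]
[(array([427., 182.]), 0.85)]
[] []
[(array([385., 159.]), 0.62, array([ 627., -405.,    0.]))]
[(array([400., 241.]), 0.86, array([ 616., -415.,    0.]))]
```

View pics/w1.png

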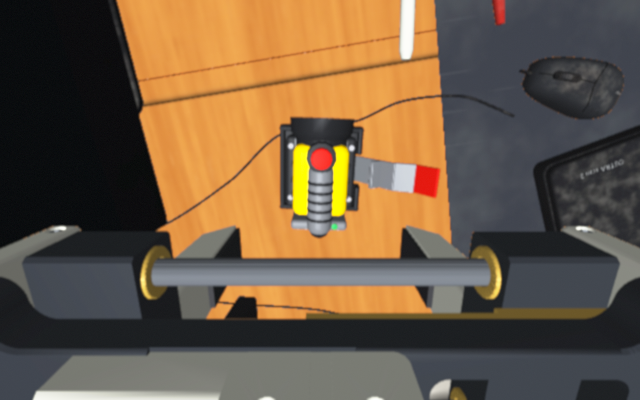

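The wrist view shows the handle at column 320, centred and square, with the clip swung right to (427,182). I'll descend and grip.

```bash
python3 -m inch '[[0,0,0.03,0,1],[0,0,0.06,0,1],[0,0,0.085,0,1],[0,0,0.1,0,1],[0,0,0.109,0,1],[0,0,0.109,0,1],[0,0,0.109,0,0],[0,0,0.109,0,0]]'
python3 -m inch '[[0,0,0,0,0],[0,0,0,0,0],[0,0,0,0,0],[0,0,0,0,0],[0,0,0,0,0],[0,0,0,0,0],[0,0,0,0,0],[0,0,0,0,0]]'
```

```text
time: 9.08
tool_pos: [406.7, -223.1, 292.8]
tcp_rot: [-3.141, -0.002, -0.944]
contact_force: [-0.3, 0.7, -0.5]
grip_width: 82.7
finger_force: 0.0
time: 9.75
tool_pos: [406.2, -222.8, 291.7]
tcp_rot: [3.142, 0.0, -0.945]
contact_force: [-0.3, 0.1, -0.5]
grip_width: 29.8
finger_force: 0.0
```

```bash
python3 -m inch '[[0,0,0,0,0],[0,0,0,0,0],[0,0,0,0,0],[0,0,0,0,0]]'
python3 -m inch '[[0,0,-0.008,0,0],[0,0,-0.016,0,0],[0,0,-0.024,0,0],[0,0,-0.034,0,0],[0,0,-0.044,0,0],[0,0,-0.054,0,0],[0,0,-0.06,0,0],[0,0,-0.06,0,0]]'
```

```text
time: 10.08
tool_pos: [406.3, -222.6, 291.6]
tcp_rot: [-3.141, 0.0, -0.944]
contact_force: [1.0, 1.3, -1.3]
grip_width: 21.1
finger_force: 29.8
time: 10.75
tool_pos: [406.4, -223.0, 353.4]
tcp_rot: [-3.141, -0.003, -0.945]
contact_force: [0.6, -0.6, -5.4]
grip_width: 20.9
finger_force: 29.8
```

The lamp is lifted (5.4 N of load). I'll carry it to the end of the cast.

```bash
python3 -m inch '[[0.015,-0.004,0,-0.02,0],[0.04,-0.011,0,-0.05,0],[0.065,-0.018,0,-0.08,0],[0.09,-0.025,0,-0.11,0],[0.115,-0.032,0,-0.14,0],[0.138,-0.039,0,-0.165,0],[0.15,-0.043,0,-0.176,0],[0.153,-0.043,0,-0.176,0]]'
python3 -m inch '[[0,0,0,0,0],[0,0,0,0,0]]'
python3 - <<'E'
from h import *
w=capture("wrist");t=capture("top");s=capture("scene")
save(w,"w3.png")
for n,c in zip("wts",(w,t,s)):
    print(n,[(np.round(x["centre"]),round(x["conf"],2), atz(c,x["centre"],0).round()) for x in tip_of(c,"cast_end")])
    for x in trace(c,"cast_end")[:1]:
        k=x["pixels"].astype(np.uint8); cn=max(cv2.findContours(k,0,1)[0],key=cv2.contourArea)
        g=np.array([atz(c,p,12)[:2] for p in cn[:,0]],np.float32); b=cv2.minAreaRect(g); print(b,cv2.boxPoints(b).round())
    print([(np.round(x["centre"]),round(x["conf"],2)) for x in tip_of(c,"lamp_lens")])
E
```

```text
time: 11.42
tool_pos: [532.0, -322.7, 350.4]
tcp_rot: [3.142, 0.0, -0.768]
contact_force: [-0.7, 0.4, -5.4]
grip_width: 21.2
finger_force: 30.0
time: 11.58
tool_pos: [530.2, -321.1, 350.9]
tcp_rot: [3.141, 0.002, -0.769]
contact_force: [-0.5, 0.2, -5.4]
grip_width: 21.2
finger_force: 30.0
w []
((632.2255859375, -439.2415771484375), (159.08511352539062, 36.629112243652344), 45.95884704589844) [[ 564. -484.]
 [ 590. -509.]
 [ 701. -395.]
 [ 674. -369.]]
[(array([322., 126.]), 0.57)]
t []
((752.4539184570312, -544.126220703125), (157.49203491210938, 337.95233154296875), 49.602935791015625) [[ 573. -495.]
 [ 830. -714.]
 [ 932. -594.]
 [ 675. -375.]]
[]
s [(array([401., 242.]), 0.97, array([ 611., -419.,    0.]))]
((738.9886474609375, -540.9625854492188), (168.44467163085938, 345.200439453125), 50.14845657348633) [[ 553. -495.]
 [ 818. -716.]
 [ 925. -587.]
 [ 660. -366.]]
[(array([379., 201.]), 0.88)]
```

View pics/w3.png

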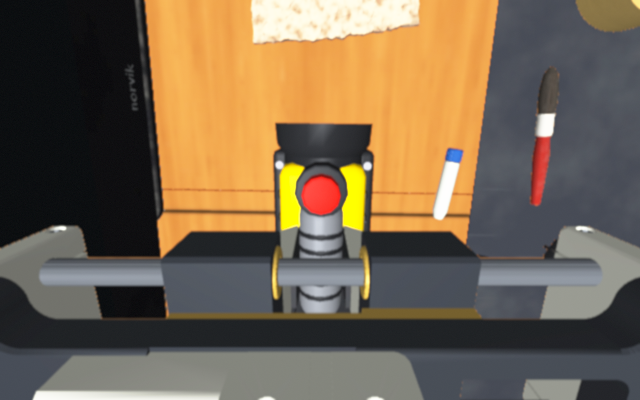

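The lamp hangs square with the cast's near edge ahead, from (253,43) to (418,25), and the middle is slightly to the right. I'll shift 6 mm right and lower.

```bash
python3 -m inch '[[0,0.003,0.015,0,0],[0,0.006,0.03,0,0],[0,0.006,0.042,0,0],[0,0.006,0.052,0,0],[0,0.006,0.06,0,0],[0,0.006,0.065,0,0],[0,0.006,0.068,0,0],[0,0.006,0.068,0,0]]'
python3 -m inch '[[0,0,0.001,0,0],[0,0,0.002,0,0],[0,0,0.003,0,0],[0,0,0.003,0,0]]'
```

```text
time: 12.85
tool_pos: [526.7, -325.8, 283.3]
tcp_rot: [3.141, 0.0, -0.768]
contact_force: [0.4, -0.8, -4.7]
grip_width: 21.0
finger_force: 30.0
time: 13.18
tool_pos: [526.6, -325.9, 281.4]
tcp_rot: [3.141, -0.001, -0.768]
contact_force: [-1.0, -0.1, -2.8]
grip_width: 21.3
finger_force: 30.0
```

```bash
python3 -m inch '[[0,0,0.0007,0,0],[0,0,0.0014,0,0],[0,0,0.0014,0,0]]'
```

```text
time: 13.43
tool_pos: [526.4, -326.2, 281.2]
tcp_rot: [3.141, -0.002, -0.769]
contact_force: [-5.2, 0.0, 7.1]
grip_width: 21.5
finger_force: 30.0
```

Down on the desk, so I release.

```bash
python3 -m inch '[[0,0,0,0,1],[0,0,0,0,1],[0,0,0,0,1],[0,0,0,0,1],[0,0,0,0,1],[0,0,0,0,1],[0,0,0,0,1],[0,0,0,0,1]]'
python3 -m inch '[[0,0,0,0,1],[0,0,0,0,1],[0,0,0,0,1],[0,0,-0.02,0,1],[0,0,-0.05,0,1],[0,0,-0.09,0,1],[0,0,-0.11,0,1],[0,0,-0.11,0,1]]'
python3 -m inch '[[0,0,0,0,0],[0,0,0,0,0],[0,0,0,0,0]]'
python3 - <<'E'
from h import *
w=capture("wrist");s=capture("scene");t=capture("top")
cv2.imwrite("pics/w4.png",cv2.resize(np.vstack([w["color"][:260],s["color"][120:330]])[:,:,::-1],None,fx=1.25,fy=1.25))
print(get_obs()["tool_pos"],get_obs()["tcp_rot"])
for n,c in zip("wts",(w,t,s)):
  for k,z in(("switch_top",139),("lamp_lens",52),("lamp_grip",120),("cast_end",0)):
    print(n,k,[(np.round(x["centre"]),round(x["conf"],2), atz(c,x["centre"],z).round(1)) for x in tip_of(c,k)[:1]])
E
```

```text
time: 14.1
tool_pos: [526.7, -325.9, 279.3]
tcp_rot: [3.142, -0.0, -0.769]
contact_force: [-0.0, -0.4, 0.9]
grip_width: 70.2
finger_force: 0.0
time: 14.77
tool_pos: [527.1, -326.2, 395.4]
tcp_rot: [-3.141, -0.011, -0.768]
contact_force: [0.9, -0.0, 1.1]
grip_width: 91.6
finger_force: 0.0
time: 15.02
tool_pos: [526.4, -325.7, 387.5]
tcp_rot: [3.141, 0.003, -0.769]
contact_force: [0.3, -1.1, -0.9]
grip_width: 76.0
finger_force: 0.0
[ 526.54892887 -325.83025222  387.97073797] [ 3.14130538e+00  2.36316188e-03 -7.68552130e-01]
w switch_top [(array([324., 162.]), 0.88, array([ 550., -352.,  139.]))]
w lamp_lens [(array([320., 120.]), 0.56, array([ 572.6, -370.6,   52. ]))]
w lamp_grip [(array([322., 203.]), 0.83, array([ 522.8, -324.3,  120. ]))]
w cast_end [(array([309.,  57.]), 0.66, array([ 630.1, -408.2,    0. ]))]
t switch_top []
t lamp_lens [(array([375., 176.]), 0.92, array([ 571.5, -372.4,   52. ]))]
t lamp_grip [(array([358., 193.]), 0.68, array([ 519.6, -325.7,  120. ]))]
t cast_end []
s switch_top [(array([368., 192.]), 0.42, array([ 564.5, -341.8,  139. ]))]
s lamp_lens [(array([379., 225.]), 0.85, array([ 578.7, -366.9,   52. ]))]
s lamp_grip [(array([356., 206.]), 0.92, array([ 519.3, -328.9,  120. ]))]
s cast_end [(array([400., 240.]), 0.7, array([ 621.2, -410.9,    0. ]))]
```

View pics/w4.png

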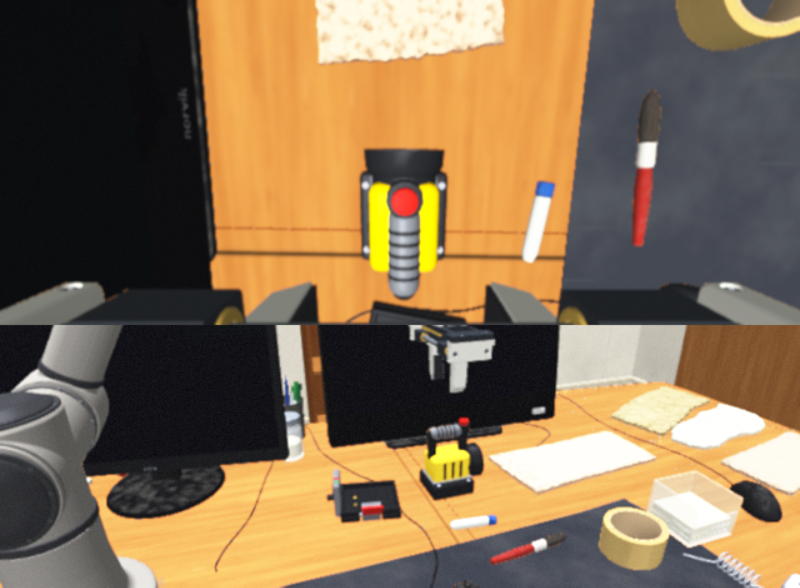

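The lamp stands upright and square in front of the cast with its lens about 65 mm off, and the clip is open. I'll close the fingers and press the button at about (552,-352).

```bash
python3 -m inch '[[0.01,0,0,0,0],[0.025,0,0,0,0],[0.0355,0,0,0,0],[0.0355,0,0,0,0],[0.0355,0,0,0,0],[0.0355,0,0,0,0],[0.0355,0,0,0,0],[0.0355,0,0,0,0]]'
python3 -m inch '[[0,0,0,0,0],[0,0,0,0,0],[0,0,0.02,0,0],[0,0,0.04,0,0],[0,0,0.055,0,0],[0,0,0.063,0,0],[0,0,0.066,0,0],[0,0,0.066,0,0]]'
```

```text
time: 16.43
tool_pos: [551.9, -350.1, 389.6]
tcp_rot: [3.142, -0.0, -0.768]
contact_force: [-0.8, 0.3, 1.1]
grip_width: 0.5
finger_force: 0.0
time: 17.1
tool_pos: [552.1, -350.6, 323.0]
tcp_rot: [3.141, 0.001, -0.769]
contact_force: [0.2, 0.3, 0.5]
grip_width: 0.5
finger_force: 0.0
```

```bash
python3 -m inch '[[0,0,0.001,0,0],[0,0,0.002,0,0],[0,0,0.003,0,0],[0,0,0.004,0,0],[0,0,0.005,0,0],[0,0,0.005,0,0]]'
```

```text
time: 17.6
tool_pos: [552.1, -350.5, 318.3]
tcp_rot: [3.142, -0.0, -0.769]
contact_force: [-1.5, 0.2, 0.4]
grip_width: 0.2
finger_force: 0.0
```

```bash
python3 -m inch '[[0,0,0.001,0,0],[0,0,0.002,0,0],[0,0,0.003,0,0],[0,0,0.004,0,0],[0,0,0.004,0,0]]'; python3 -m inch '[[0,0,0.001,0,0],[0,0,0.002,0,0],[0,0,0.002,0,0]]'
```

```text
time: 18.02
tool_pos: [552.2, -350.6, 314.3]
tcp_rot: [-3.142, -0.0, -0.769]
contact_force: [-1.2, -0.2, 0.9]
grip_width: 0.3
finger_force: 0.6
time: 18.27
tool_pos: [552.2, -350.6, 312.2]
tcp_rot: [3.142, -0.0, -0.769]
contact_force: [0.8, -0.7, 0.1]
grip_width: 0.4
finger_force: 0.5
```

```bash
python3 -m inch '[[0,0,0.001,0,0],[0,0,0.001,0,0]]'; python3 -m inch '[[0,0,0.001,0,0],[0,0,0.001,0,0]]';python3 -m inch '[[0,0,0.001,0,0],[0,0,0.001,0,0]]'
```

```text
time: 18.43
tool_pos: [552.2, -350.5, 311.5]
tcp_rot: [3.142, -0.0, -0.768]
contact_force: [0.7, -0.1, 3.4]
grip_width: 0.3
finger_force: 1.6
time: 18.6
tool_pos: [552.2, -350.6, 311.4]
tcp_rot: [-3.142, -0.002, -0.769]
contact_force: [-1.3, 0.1, 9.4]
grip_width: 0.5
finger_force: 4.0
time: 18.77
tool_pos: [552.3, -350.7, 311.4]
tcp_rot: [-3.141, -0.003, -0.769]
contact_force: [-1.8, 1.8, 11.5]
grip_width: 0.1
finger_force: 5.9
```

Hard stop at 311.4 mm, which is 6 mm below first contact, with the force rising to 11 N. The button is fully down, so I'll retreat and check.

```bash
python3 -m inch '[[0,0,-0.005,0,0],[0,0,-0.02,0,0],[0,0,-0.05,0,0],[-0.02,0,-0.08,0,0],[-0.04,0,-0.1,0,0],[-0.04,0,-0.1,0,0],[-0.04,0,-0.1,0,0]]'
python3 - <<'E'
from h import *
w=capture("wrist");s=capture("scene")
a=cv2.resize(w["color"][:250,180:500],(640,500)); b=cv2.resize(s["color"][160:285,300:460],(640,500))
cv2.imwrite("pics/w5.png",cv2.resize(np.hstack([a,b])[:,:,::-1],(800,312)))
for n,c in zip("ws",(w,s)):
  for k,z in(("lamp_lens",52),("lamp_grip",120),("cast_end",0)):
    print(n,k,[(np.round(x["centre"]),round(x["conf"],2), atz(c,x["centre"],z).round(1)) for x in tip_of(c,k)[:1]])
E
```

```text
time: 19.35
tool_pos: [523.2, -322.4, 410.5]
tcp_rot: [-3.141, -0.002, -0.768]
contact_force: [-1.2, -0.2, -0.2]
grip_width: 0.5
finger_force: 0.0
w lamp_lens [(array([322., 117.]), 0.69, array([ 572.2, -371.6,   52. ]))]
w lamp_grip [(array([324., 195.]), 0.86, array([ 520.1, -324.2,  120. ]))]
w cast_end [(array([311.,  58.]), 0.87, array([ 630.2, -409.6,    0. ]))]
s lamp_lens [(array([297., 265.]), 0.6, array([ 342. , -274.6,   52. ]))]
s lamp_grip [(array([380., 228.]), 0.71, array([ 439.7, -413.1,  120. ]))]
s cast_end [(array([398., 241.]), 0.58, array([ 614. , -408.7,    0. ]))]
```

View pics/w5.png

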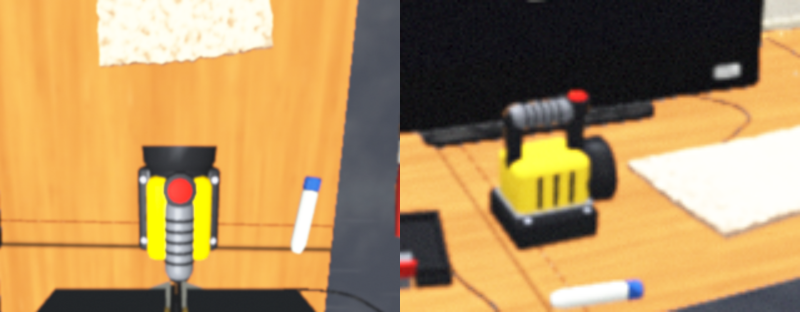

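The lamp is upright and hasn't moved. The button at (578,97) sits lower than before, and the arm is clear of everything.

```bash
python3 -c "from plant import *; print(close_job())"
```

```text
the job is handed in; nothing more can be done
None
```

I handed the job in at about 19 s: the clip is open, and the lamp stands upright with its lens about 65 mm from the cast, pointing along it, with its button pressed to the stop; no verdict came back.

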